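Lay an enclosure on the drilling bed and clamp it

TASK

The tall aluminium enclosure stands on end on the bench in front of the loading edge of the low drilling bed, its pilot-hole panel facing away from the bed. Tip it over the edge so that it lies flat on the bed with the pilot-hole panel up, and slide it along until its top end is flush against the upright fence, with no overhang at the bed's long sides. Then swing the hinged clamp down until its rubber pad bears on the enclosure; leave the other things on the bench where they are.

Things in the scene. Friction and masses are not known exactly. Their poses are not given: they have to be found in the camera images.
- enclosure: Closed aluminium box, 95 mm (x) by 100 (y) by 140 tall (z), 0.45 to 0.7 kg, too wide to grasp; stands loose on the bench 15 to 55 mm short of the bed's edge, turned up to 0.2 rad. Origin: centre of its underside at the start. z up at the start, x towards the bed. The -x face, facing away from the bed, is the pilot-hole panel (grid of small dark holes); rivet rows on the y faces.
- enclosure_top (a point): Centre of the enclosure's top end (140 mm above its origin along its z); once laid down this is the end that goes against the fence.
- fixture: Fixed drilling fixture. Origin on the bench, middle of the bed's loading edge; x from there along the bed to the fence (roughly world -y), y across, z up. Bed: dark steel plate, x 0 to 225, y -75 to 75, 8 mm thick; its edge is a stop for the box's foot. Blue fence: face at x 165, 120 wide, top 68 mm up. Blue clamp tower behind: x 180 to 202, 50 wide, top 137 mm up.
- fence_face (a point): Centre of the fence face that the enclosure's top end must meet (fixture x = 165 mm, 38 mm above the bench).
- clamp_pivot (a point): The clamp's hinge axis, on the tower at fixture x = 191 mm, y = 0, 125 mm above the bench; the axis runs along the fixture's y.
- clamp_handle (a point): Middle of the black crossbar (12 mm thick, 70 long, along the fixture's y) at the end of the clamp arm, 105 mm from the hinge axis. The steel arm is 12 mm thick, 22 wide; its rubber pad (20 mm across) is 62 mm from the hinge, its face 22 mm off the arm's middle line, on the side that becomes the underside.
- clamp (a joint): Clamp arm angle from upright, rad: 0 straight up, negative leaning away from the bed, growing as it swings over the fence and down; 1.57 is level, the pad touching the enclosure laid on the bed. Starts -0.45 to -0.05; stops at -0.55 and 1.85. Stiff hinge (0.25 N m, about 2.5 N at the crossbar); stays where it is left.
- oil_can: Bystander: grey oil can 48 mm across, 115 mm tall, on the far side of the bed. Origin under its centre.
- rivet_carton: Bystander: small cardboard carton 70 x 50 x 40 mm on the far side of the bed. Origin under its centre.
- air_drill: Bystander: red-handled air drill lying on the robot's side of the enclosure, about 200 mm long, 38 mm thick. Origin below the joint of handle and chuck.
- spring_fastener: Bystander: small spring sheet fastener, 68 mm long and 15 mm thick, on the far side of the bed.
- screwdriver: Bystander: screwdriver, 200 mm long, 26 mm thick handle, lying beside the bed on the robot's side. Origin where handle and blade meet.
Things that resemble listed ones, but are neither listed nor needed, are in the scene too. What is shaped like the enclosure but pink is not meant.

How it is judged (in metres and radians):
On the way:
1. the enclosure lies on the bed on its side, pilot-hole panel up, the clamp still open (angle between enclosure's own x axis and vertical above 3.04 rad and x of enclosure_top in the frame of fixture above 0.09 m and linear speed of enclosure below 0.02 m/s and value of joint clamp below 1.2 rad), for 0.2 s.
At the end, for the whole second after the job is handed in: Enclosure at rest flat on the bed, panel up (0.05 rad), top end at the fence (within 5 mm, square within 0.06 rad), its centre line within 25 mm of the bed's, no overhang at the long sides; clamp arm level (1.51 to 1.62 rad), pad on the enclosure (angle between enclosure's own x axis and vertical above 3.09 rad and x of enclosure_top in the frame of fixture between 0.16 and 0.168 m and y of enclosure_top in the frame of fixture between -0.025 and 0.025 m and y of enclosure in the frame of fixture between -0.025 and 0.025 m and angle between the z axis of enclosure and the x axis of fixture, either way round below 0.06 rad and value of joint clamp between 1.51 and 1.62 rad and linear speed of enclosure below 0.01 m/s); the robot touches nothing.
It fails at once if a bystander (can, carton, air drill, fastener, screwdriver) is moved more than 30 mm (distance of any of oil_can, rivet_carton, air_drill, spring_fastener, screwdriver from where it was at the start of the episode above 0.03 m).
It also fails if it takes over 64 s, if anything falls off the work surface, if the arm or the gripper's body presses on something with over 40 N, if the wrist force passes 120 N, or if a joint passes its speed limit or range.

ROBOT

A 6-joint arm with a two-finger parallel gripper is mounted at the origin on the work surface. World frame = base frame: x ahead of the robot, y to its left, z up, the work surface at z = 0. Lengths are in m, angles in degrees, forces in N, time in s.
With the tool pointing down it reaches from about 0.25 to 0.775 m from the base axis. Payload 4 kg.
Tool frame: the origin (TCP) lies midway between the tips of the shut fingers; the grasp point (between the pads) lies ctrl.tcp_to_grasp behind it (ctrl.tcp_to_grasp is the distance from the TCP to the grasp point, in m); z points along the fingers, y is the line along which they close (so a half turn about z gives the same grasp; the last joint's range is limited). The gripper opens to 94 mm and grips with 3 to 60 N. Pads are 16 mm wide; open, the fingers measure 119 mm over their backs; the gripper's body (75 mm by 177 mm) begins 78 mm behind the grasp point.
Start: joints at [-72.771, 4.996, 78.535, -0, 96.463, -5.907], TCP at [0.216, -0.506, 0.18] pointing down, gripper open.
Joint ranges: [-177.83, 177.83], [-43.37, 116.18], [15.69, 146.23], [-61.86, 241.86], [9.47, 152.12], [-147.06, 147.06]. Speed limits (degrees/s): [159.86, 159.86, 180, 180, 180, 180].

INTERFACE

Orientations are given as a 3x3 rotation matrix whose columns are the frame's x, y, z axes.
In Python, from workcell import ctrl gives the robot as it stands. The module is installed in compiled form; this text tells all that it offers.
- The arm moves only by the tool apply_moves, never from a script. Its argument "moves" is one flat list of numbers, 7 for each row, row after row: the shift along the tool's x, y, z in m, then the turn, a rotation vector about the tool's x, y, z in rad, then the closure, from 0 (fully open) to 1 (shut). In form: [dx, dy, dz, ax, ay, az, claw, dx, dy, dz, ax, ay, az, claw, ...]. A call has 1 to 5 rows; each row shifts and turns the commanded pose from where the row before left it, along the tool's axes as they then stand; what a row does not reach is not made up. A row lasts 1/12 s, in which the tool goes at most 41.7 mm and 7.16 degrees, less where a joint would pass 70% of its speed; a pose out of reach is approached as far as the arm can. A call is refused whole if a number of a shift passes 0.0417 or a number of a turn 0.125, either way. A call with a gripper value outside its range is refused whole. The fingers move at their own pace and stop on an object; "grip_force" is the grip in N (left out, the last holds). Time passes only in rows, so rows that do not move let the fingers close. It gives the time, the measured TCP pose, the force, the opening and the grip force at its end, in the units of the state.
- ctrl.state(): the state, without advancing time (a new reading comes with each control period).
- ctrl.read_camera(name): name is "scene" or "top" or "wrist"; returns a dict with "frame" (400x640x3 uint8, red, green, blue), "fx", "fy", "cx", "cy" (pixels), "R" (3x3) and "t" (3): a world point X has camera coordinates R X + t; the wrist camera has in their place "T_tool_cam" (4x4, takes a point from camera to tool coordinates, whose origin is the TCP and whose axes are the flange's). Camera axes: x right, y down, z forward; pixel columns grow to the right and rows downward; lengths in m; the calibration is good to about 2 mm. A picture is of the moment at which its call begins: read the wrist's pose just before it. There is no depth.
- ctrl.sign_off(): hands the job in; it is judged then, once.
Trained networks look in a picture, given as the dict that the camera call returned (one of the last four; its "shot" number tells which), for a name from the list of things; names that differ only in an ending like _2 or _b are one class to them, and where a whole thing is asked for, a point or a joint stands for the part that bears it (a point fixed in the world has none). Each returns a list of dicts, best first, with "p" (0 to 1); they miss things now and then, are a little off and sometimes report something else, mostly with a low value. They report only what shows in the picture. A call takes as long as a camera call. They do not tell look-alikes from the thing itself.
- ctrl.masks_of(target, picture): "mask" (400x640 bool, what is visible of it) and "position" ([row, column] in pixels, amid what is visible of it).
- ctrl.mark_of(target, picture): "position" ([row, column] in pixels: a listed point, or the origin of a listed thing).
The state is a dict: "time": time; "joints": joint angles; "joint_velocities": joint speeds; "joint_torque": joint torques, N m; "position": TCP position; "ee_rot": TCP orientation; "force": force on the tool from outside, world axes, zero at the start; "ft_torque": the same for the moment, N m; "finger_gap": finger opening in m; "grasp_force": force on a finger pad.
Only numpy, scipy, OpenCV 4.12 (cv2) and the standard library are available. Lean on these libraries where they do the work, as an engineer would, in place of code of your own. Each camera call takes 0.05 s, during which the arm holds its last target. There are 200 camera calls.

## Working session

There is one attempt and no reset: what is moved stays moved. The work goes in short steps, Python scripts to look and compute and a tool call to move; the robot and the scene stay as the last step left them, time stands still between calls to the robot, and variables do not carry over. Pictures are saved under pics/ and viewed, at most 13 in all, crops included, and the job is handed in when it is done.

Besides the shell and the picture viewer there is one more tool, called after ">>>" as name(argument=value, ...) on one line, values as JSON. apply_moves: Moves the arm, as the interface text tells. Its arguments: {"type":"object","properties":{"moves":{"type":"array","items":{"type":"number"}},"grip_force":{"type":"number"}},"required":["moves"]}

```bash
mkdir -p pics; cat > h.py <<'E'
import numpy as np,cv2
from workcell import ctrl
def ray(p,rc):
    R=np.array(p["R"]);t=np.array(p["t"])
    d=R.T@np.array([(rc[1]-p["cx"])/p["fx"],(rc[0]-p["cy"])/p["fy"],1]);return -R.T@t,d
def atz(p,rc,z):
    o,d=ray(p,rc);return (o+d*(z-o[2])/d[2]).round(4)
def tri(ps):
    A=0;b=0
    for p,rc in ps:
        o,d=ray(p,rc);d=d/np.linalg.norm(d);M=np.eye(3)-np.outer(d,d);A=A+M;b=b+M@o
    return np.linalg.solve(A,b).round(4)
def save(p,n): cv2.imwrite("pics/"+n,cv2.cvtColor(p["frame"],cv2.COLOR_RGB2BGR))
E
python3 - <<'E'
from h import *
s=ctrl.read_camera("scene");t=ctrl.read_camera("top")
save(s,"s0.png");save(t,"t0.png")
for n in ["enclosure","enclosure_top","fixture","fence_face","clamp_pivot","clamp_handle","oil_can","rivet_carton","air_drill","spring_fastener","screwdriver"]:
    a=ctrl.mark_of(n,s);b=ctrl.mark_of(n,t)
    print(n,[(np.round(x["position"]),round(x["p"],2)) for x in a[:2]],[(np.round(x["position"]),round(x["p"],2),atz(t,x["position"],0)) for x in b[:2]], tri([(s,a[0]["position"]),(t,b[0]["position"])]) if a and b else None)
print(ray(s,(200,320)),ray(t,(200,320)),ctrl.tcp_to_grasp); st=ctrl.state();print(st["ee_rot"],st["time"])
E
```

```text
enclosure [(array([330., 408.]), 0.86), (array([160., 360.]), 0.82)] [(array([295., 246.]), 0.94, array([0.2988, 0.2281, 0.    ])), (array([100., 248.]), 0.7, array([0.7899, 0.2347, 0.    ]))] [ 0.0314  0.7269 -2.3475]
enclosure_top [(array([306., 423.]), 0.97), (array([224., 333.]), 0.92)] [(array([ 82., 239.]), 0.63, array([0.8362, 0.2575, 0.    ])), (array([162., 303.]), 0.62, array([0.6336, 0.0936, 0.    ]))] [0.7933 0.234  0.1397]
fixture [(array([250., 297.]), 0.8)] [(array([179., 335.]), 0.67, array([0.5917, 0.0125, 0.    ]))] [0.5907 0.0115 0.0107]
fence_face [(array([230., 234.]), 0.69)] [(array([203., 398.]), 0.77, array([ 0.5323, -0.1471,  0.    ]))] [ 0.531  -0.1419  0.0272]
clamp_pivot [(array([206., 214.]), 0.9), (array([226., 335.]), 0.39)] [(array([204., 417.]), 0.96, array([ 0.5294, -0.1946,  0.    ])), (array([105., 305.]), 0.29, array([0.7773, 0.0897, 0.    ]))] [ 0.5238 -0.1691  0.1228]
clamp_handle [(array([173., 190.]), 0.59)] [(array([208., 435.]), 0.95, array([ 0.5222, -0.2403,  0.    ]))] [ 0.5141 -0.1886  0.2261]
oil_can [(array([308., 265.]), 0.69)] [(array
[... 485 characters left out ...]
 [(array([309., 298.]), 0.53)] [(array([266., 385.]), 0.73, array([ 0.3748, -0.116 ,  0.    ])), (array([125., 339.]), 0.42, array([0.7275, 0.0022, 0.    ]))] [ 0.333  -0.1361 -0.951 ]
screwdriver [(array([187., 252.]), 0.56), (array([245., 297.]), 0.37)] [(array([267., 385.]), 0.74, array([ 0.3721, -0.1156,  0.    ]))] [ 0.3716 -0.1118 -0.0038]
(array([1.01611164, 0.03240743, 0.77839043]), array([-0.59684744,  0.04776041, -0.8011007 ])) (array([0.47722099, 0.04374099, 1.15324116]), array([ 0.05206509,  0.00413996, -0.99868165])) 0.0188
[[ 9.19605366e-01  3.92843441e-01  3.44976500e-05]
 [ 3.92843442e-01 -9.19605356e-01 -1.36662757e-04]
 [-2.19628440e-05  1.39227980e-04 -9.99999990e-01]] 1.2
```

View pics/s0.png

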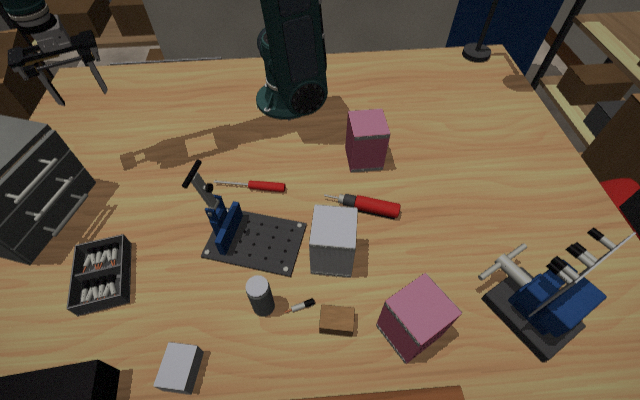

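View pics/t0.png

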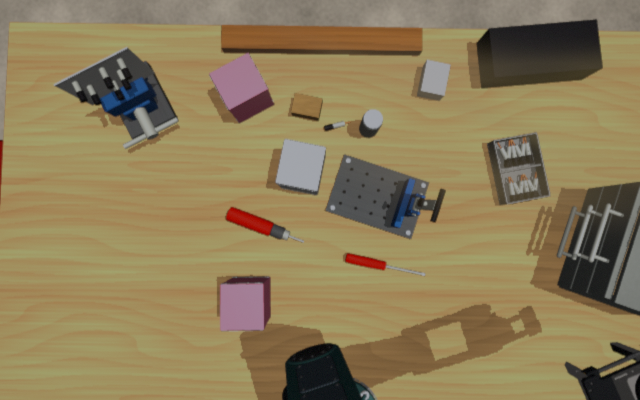

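The scene view shows the grey enclosure (about row 240, col 333) standing in front of the dark bed, with the blue fence and tower at col 215–240. The pink boxes are decoys. In the top view the enclosure's top face is at (165, 301) and the bed spans cols 325–430. The air drill and screwdriver lie on the robot's side. Next I refine the box and bed poses.

```bash
python3 - <<'E'
from h import *
t=ctrl.read_camera("top");g=cv2.cvtColor(t["frame"],cv2.COLOR_RGB2GRAY)
def rect(m,z):
    m=m.astype(np.uint8);n,l,st,c=cv2.connectedComponentsWithStats(m);k=1+np.argmax(st[1:,4]);r,cc=np.where(l==k)
    P=np.array([atz(t,(a,b),z)[:2] for a,b in zip(r,cc)],np.float32)
    return cv2.minAreaRect(P),cv2.boxPoints(cv2.minAreaRect(P)).round(3).tolist()
for m in ctrl.masks_of("enclosure",t):
    p=m["position"];print(np.round(p),m["p"])
    if abs(p[0]-165)<25 and abs(p[1]-301)<30: M=m["mask"];print(np.percentile(g[M],[5,25,50,75]));th=np.median(g[M])-25;print("top",rect(M&(g>th),.14))
f=ctrl.masks_of("fixture",t)[0];print(f["p"]);hsv=cv2.cvtColor(t["frame"],cv2.COLOR_RGB2HSV)
roi=np.zeros_like(f["mask"]);roi[140:250,315:445]=1
print("bed",rect(f["mask"],.008)); print("bed2",rect(roi&(cv2.medianBlur(hsv[...,1],5)<75)&(cv2.medianBlur(g,5)<130),.008))
for n in ["fixture","fence_face","clamp_pivot","enclosure_top"]:
    print(n,[(np.round(x["position"],1),x["p"]) for x in ctrl.mark_of(n,t)])
E
```

```text
[300. 244.] 0.89
[ 92. 241.] 0.67
[164. 300.] 0.63
[ 83. 163. 164. 165.]
top (((0.6083792448043823, 0.09044213593006134), (0.09744369983673096, 0.1003229096531868), 79.4219970703125), [[0.550000011920929, 0.052000001072883606], [0.6489999890327454, 0.032999999821186066], [0.6669999957084656, 0.1289999932050705], [0.5680000185966492, 0.14800000190734863]])
0.9
bed (((0.5403293371200562, -0.11546887457370758), (0.27251914143562317, 0.15199346840381622), 72.17697143554688), [[0.4259999990463257, -0.22200000286102295], [0.5709999799728394, -0.2680000066757202], [0.6539999842643738, -0.008999999612569809], [0.5099999904632568, 0.03799999877810478]])
bed2 (((0.548194169998169, -0.0937642753124237), (0.22327713668346405, 0.1489480584859848), 72.31060791015625), [[0.4429999887943268, -0.1770000010728836], [0.5849999785423279, -0.22300000488758087], [0.652999997138977, -0.009999999776482582], [0.5109999775886536, 0.03500000014901161]])
fixture [(array([182. , 333.1]), 0.85)]
fence_face [(array([203.1, 400.9]), 0.96), (array([265. , 387.1]), 0.31)]
clamp_pivot [(array([206.1, 418.7]), 0.62)]
enclosure_top [(array([308. , 241.9]), 0.76), (array([163.1, 300.8]), 0.72), (array([ 84.1, 238.1]), 0.66)]
```

>>> apply_moves(moves=[0,0,-0.04,0,0,-0.12,0.45,0,0,-0.04,0,0,-0.12,0.45,0,0,-0.04,0,0,-0.12,0.45,0.03,-0.02,-0.03,0,0,-0.12,0.45,0.03,-0.02,-0.02,0,0,-0.12,0.45])

```text
time: 1.97
position: [0.2268, -0.4396, 0.3482]
ee_rot: [[0.534, 0.846, 0.001], [0.846, -0.534, -0.002], [-0.001, 0.002, -1.0]]
force: [0.6, 0.3, -0.6]
finger_gap: 0.0641
grasp_force: 0.0
```

>>> apply_moves(moves=[0.03,0.01,0,0,0,-0.125,0.5,0.035,0.01,0,0,0,-0.125,0.5,0.035,0.01,0,0,0,0,0.5,0.035,0.01,0,0,0,0,0.5,0.035,0.01,0,0,0,0,0.5])

```text
time: 2.38
position: [0.337, -0.2994, 0.3464]
ee_rot: [[0.312, 0.95, 0.0], [0.95, -0.312, -0.001], [-0.0, 0.001, -1.0]]
force: [0.9, -0.4, 0.7]
finger_gap: 0.0467
grasp_force: 0.0
```

>>> apply_moves(moves=[0.035,0.01,0,0,0,0,0.5,0.035,0.01,0,0,0,0,0.5,0.035,0.01,0,0,0,0,0.5,0.035,0.01,0,0,0,0,0.5,0.035,0.01,0,0,0,0,0.5])

```text
time: 2.8
position: [0.4391, -0.1485, 0.3465]
ee_rot: [[0.312, 0.95, 0.001], [0.95, -0.312, -0.001], [-0.0, 0.001, -1.0]]
force: [-0.1, -0.2, -0.2]
finger_gap: 0.0469
grasp_force: 0.0
```

>>> apply_moves(moves=[0.035,0.01,0,0,0,0,0.5,0.035,0.01,0,0,0,0,0.5,0.035,0.01,0,0,0,0,0.5,0.035,0.01,0,0,0,0,0.5,0.035,0.01,0,0,0,0,0.5])

```text
time: 3.22
position: [0.5412, 0.0023, 0.3464]
ee_rot: [[0.311, 0.95, 0.001], [0.95, -0.311, -0.0], [-0.0, 0.001, -1.0]]
force: [0.2, -0.9, 0.9]
finger_gap: 0.0473
grasp_force: 0.0
```

>>> apply_moves(moves=[0.035,0.01,0,0,0,0,0.5,0.035,0.01,0,0,0,0,0.5,0.035,0.01,0,0,0,0,0.5,0.035,0.01,0,0,0,0,0.5,0,0,0,0,0,0,0.5])

```text
time: 3.63
position: [0.6245, 0.1264, 0.3417]
ee_rot: [[0.305, 0.952, -0.005], [0.952, -0.305, 0.002], [-0.0, -0.005, -1.0]]
force: [0.5, -0.4, -1.3]
finger_gap: 0.0472
grasp_force: 0.0
```

>>> apply_moves(moves=[0.02,-0.003,0.03,0,0,0,0.5,0.025,-0.003,0.03,0,0,0,0.5,0,0,0.04,0,0,0,0.5,0,0,0.03,0,0,0,0.5,0,0,0,0,0,0,0.5])

```text
time: 4.05
position: [0.6256, 0.1649, 0.2057]
ee_rot: [[0.311, 0.95, -0.018], [0.95, -0.311, -0.004], [-0.009, -0.016, -1.0]]
force: [-0.0, -0.0, -1.8]
finger_gap: 0.0472
grasp_force: 0.0
```

>>> apply_moves(moves=[0.012,0.005,0.03,-0.016,0.009,0,0.5,0,0,0.04,0,0,0,0.5,0,0,0.04,0,0,0,0.5,0,0,0.04,0,0,0,0.5,0,0,0,0,0,0,0.5])

```text
time: 4.47
position: [0.6357, 0.1741, 0.0577]
ee_rot: [[0.312, 0.95, 0.002], [0.95, -0.312, 0.0], [0.001, 0.002, -1.0]]
force: [-1.0, -0.2, -2.4]
finger_gap: 0.0468
grasp_force: 0.0
```

>>> apply_moves(moves=[-0.01,0,0,0,0,0,0.5,-0.008,0,0,0,0,0,0.5,-0.008,0,0,0,0,0,0.5,-0.008,0,0,0,0,0,0.5,-0.008,0,0,0,0,0,0.5])

```text
time: 4.88
position: [0.6312, 0.136, 0.0705]
ee_rot: [[0.311, 0.95, 0.027], [0.95, -0.312, 0.006], [0.014, 0.024, -1.0]]
force: [2.4, 2.9, 1.6]
finger_gap: 0.0468
grasp_force: 1.8
```

>>> apply_moves(moves=[-0.005,0,0,0,0,0,0.5,-0.005,0,0,0,0,0,0.5,-0.005,0,0,0,0,0,0.5,-0.003,0,0,0,0,0,0.5,0,0,0,0,0,0,0.5])

```text
time: 5.3
position: [0.6234, 0.1198, 0.0678]
ee_rot: [[0.312, 0.95, 0.022], [0.95, -0.312, 0.006], [0.013, 0.019, -1.0]]
force: [2.2, 5.3, 4.1]
finger_gap: 0.0473
grasp_force: 2.5
```

```bash
python3 - <<'E'
from h import *
s=ctrl.read_camera("scene");save(s,"s1.png");st=ctrl.state();print(st["position"],st["force"])
E
```

```text
[0.62332191 0.11985049 0.06756768] [2.09667159 4.44256097 4.13875433]
```

View pics/s1.png

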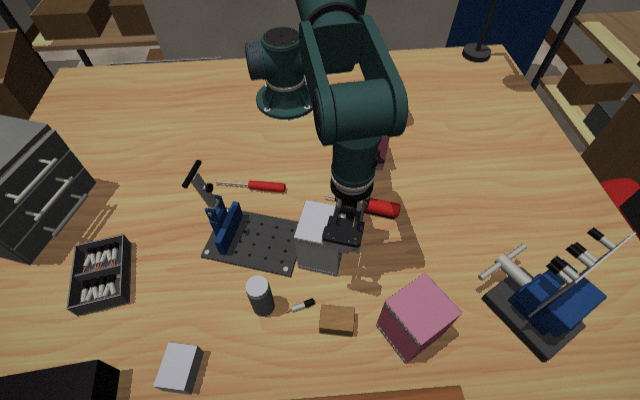

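The enclosure now stands almost at the bed's edge, around (235, 318). The tool has tilted slightly and risen, so I check the joints.

```bash
python3 - <<'E'
from h import *
st=ctrl.state()
for k in ["joints","joint_torque","position","force","ft_torque","joint_velocities"]: print(k,np.round(st[k],3))
E
```

```text
joints [ 5.636 17.223 77.026  0.223 84.508 23.778]
joint_torque [-2.6490e+00 -3.9863e+01 -2.6399e+01 -1.2010e+00  7.2800e-01 -5.0000e-03]
position [0.623 0.12  0.068]
force [2.097 4.443 4.139]
ft_torque [ 0.654 -0.397  0.004]
joint_velocities [ 0.277  0.311  0.05  -0.096 -0.002  0.078]
```

>>> apply_moves(moves=[0,0,0.006,0.019,-0.013,0,0.5,0,0,0.006,0,0,0,0.5,-0.004,-0.002,0,0,0,0,0.5,-0.004,-0.002,0,0,0,0,0.5,0,0,0,0,0,0,0.5])

```text
time: 5.77
position: [0.6157, 0.1125, 0.0537]
ee_rot: [[0.312, 0.95, -0.005], [0.95, -0.312, -0.002], [-0.004, -0.004, -1.0]]
force: [1.7, 3.1, 0.5]
finger_gap: 0.0474
grasp_force: 1.9
```

>>> apply_moves(moves=[-0.003,0,0,0,0,0,0.5,-0.003,0,0,0,0,0,0.5,-0.002,0,0,0,0,0,0.5,-0.002,0,0,0,0,0,0.5,0,0,0,0,0,0,0.5])

```text
time: 6.18
position: [0.6148, 0.1091, 0.0576]
ee_rot: [[0.31, 0.951, 0.002], [0.951, -0.31, 0.008], [0.008, -0.001, -1.0]]
force: [1.1, 13.8, 8.5]
finger_gap: 0.0476
grasp_force: 7.2
```

>>> apply_moves(moves=[0.012,0,0,0,0,0,0.5,0.003,0,-0.03,0,0,0,0.5,0,0,-0.035,0,0,0,0.5,-0.01,0,0,0,0,0,0.5,0,0,0,0,0,0,0.5])

```text
time: 6.6
position: [0.6157, 0.1058, 0.121]
ee_rot: [[0.313, 0.95, -0.001], [0.95, -0.313, -0.006], [-0.006, 0.001, -1.0]]
force: [0.1, -0.4, -0.8]
finger_gap: 0.0467
grasp_force: 0.0
```

>>> apply_moves(moves=[-0.01,0,0,0,0,0,0.5,-0.01,0,-0.003,0,0,0,0.5,-0.01,0,-0.004,0,0,0,0.5,-0.01,0,-0.004,0,0,0,0.5,0,0,0,0,0,0,0.5])

```text
time: 7.02
position: [0.6022, 0.0675, 0.1306]
ee_rot: [[0.314, 0.949, -0.004], [0.949, -0.314, -0.004], [-0.005, -0.002, -1.0]]
force: [0.7, -0.5, -0.2]
finger_gap: 0.0474
grasp_force: 0.0
```

```bash
python3 - <<'E'
from h import *
s=ctrl.read_camera("scene");save(s,"s2.png");st=ctrl.state();print(st["position"],st["force"])
cv2.imwrite("pics/s2c.png",cv2.resize(cv2.cvtColor(s["frame"][130:330,180:460],cv2.COLOR_RGB2BGR),None,fx=2.5,fy=2.5))
E
```

```text
[0.6024887  0.06858566 0.1304085 ] [0.68528099 0.44531519 0.47988897]
```

View pics/s2c.png

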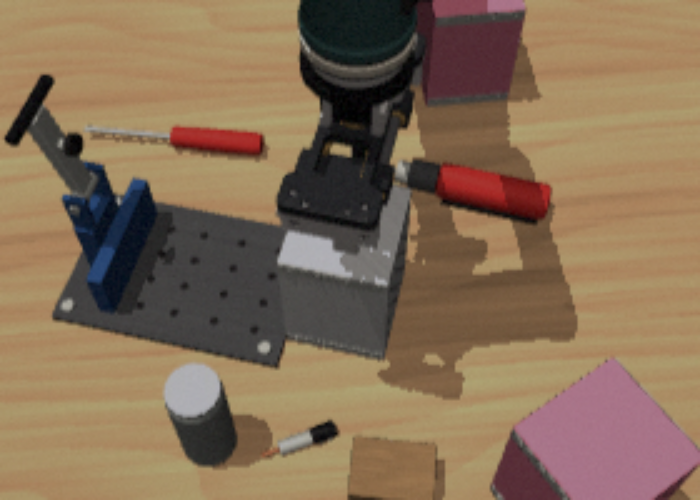

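```bash
python3 - <<'E'
from h import *
s=ctrl.read_camera("scene");t=ctrl.read_camera("top");save(t,"t2.png")
O=np.array([.582,.0125]);X=np.array([-.303,-.953]);Y=np.array([.953,-.303])
fx=lambda P:np.round([(P[:2]-O)@X,(P[:2]-O)@Y,P[2]],3)
for rc,z in [((234,292),.14),((240,335),.14),((266,295),0),((272,334),0),((206,344),.14),((230,298),.14)]: print(rc,z,fx(atz(s,rc,z)))
for n in["enclosure","enclosure_top"]: print(n,[(np.round(x["position"]),round(x["p"],2),fx(atz(s,x["position"],.14*(n!="enclosure")))) for x in ctrl.mark_of(n,s)])
cv2.imwrite("pics/t2c.png",cv2.resize(cv2.cvtColor(t["frame"][110:270,230:450],cv2.COLOR_RGB2BGR),None,fx=3,fy=3))
E
```

```text
(234, 292) 0.14 [-0.006  0.041  0.14 ]
(240, 335) 0.14 [-0.095  0.035  0.14 ]
(266, 295) 0 [-0.005  0.045  0.   ]
(272, 334) 0 [-0.098  0.039  0.   ]
(206, 344) 0.14 [-0.097 -0.053  0.14 ]
(230, 298) 0.14 [-0.016  0.029  0.14 ]
enclosure [(array([331., 407.]), 0.83, array([-0.277,  0.136,  0.   ])), (array([159., 360.]), 0.82, array([-0.099, -0.333,  0.   ])), (array([251., 317.]), 0.57, array([-0.048, -0.005,  0.   ]))]
enclosure_top [(array([218., 318.]), 0.96, array([-0.05 , -0.009,  0.14 ])), (array([123., 369.]), 0.83, array([-0.112, -0.331,  0.14 ])), (array([307., 424.]), 0.77, array([-0.279,  0.137,  0.14 ])), (array([249., 318.]), 0.62, array([-0.067,  0.064,  0.14 ])), (array([205., 353.]), 0.44, array([-0.117, -0.061,  0.14 ]))]
```

View pics/t2c.png

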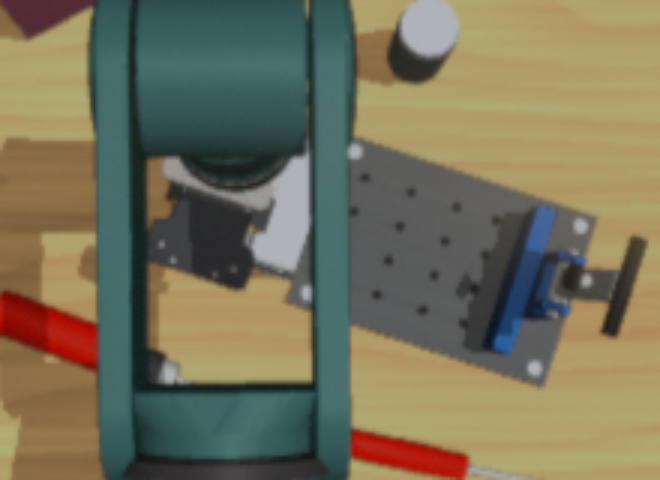

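```bash
python3 - <<'E'
from h import *
s=ctrl.read_camera("scene");w=ctrl.read_camera("wrist");save(w,"w2.png");st=ctrl.state();R=np.array(st["ee_rot"]);p=np.array(st["position"])
for d in [(0,0,0),(0,.03,0),(0,-.03,0),(-.008,.03,0),(0,0,-.1)]:
    c=np.array(s["R"])@(p+R@np.array(d))+np.array(s["t"]);u=s["fx"]*c[0]/c[2]+s["cx"];v=s["fy"]*c[1]/c[2]+s["cy"];print(d,"crop",(u-180)*2.5,(v-130)*2.5)
print(st["position"],st["finger_gap"],st["force"],np.round(w["T_tool_cam"],3))
E
```

```text
(0, 0, 0) crop 355.8987071910781 240.35121585648739
(0, 0.03, 0) crop 347.6516723588544 269.9806812271878
(0, -0.03, 0) crop 363.786145792052 212.0136868360035
(-0.008, 0.03, 0) crop 338.3278843941388 268.0259374453175
(0, 0, -0.1) crop 356.8405287410778 169.94215243536033
[0.60247275 0.07042625 0.12966262] 0.04689200866490214 [0.44430202 0.34996793 1.17776446] [[ 0.001 -0.965 -0.261  0.076]
 [ 1.     0.001 -0.002  0.   ]
 [ 0.002 -0.261  0.965 -0.206]
 [ 0.     0.     0.     1.   ]]
```

View pics/w2.png

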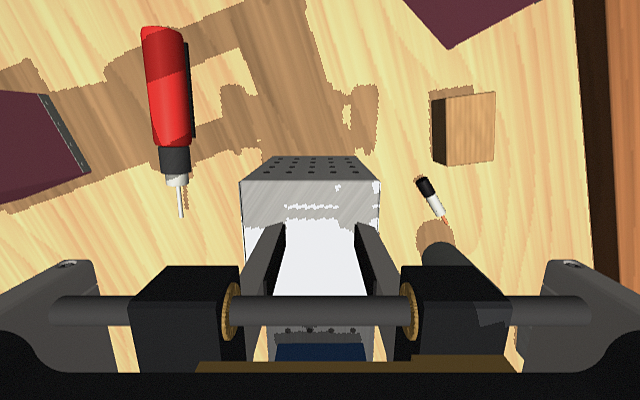

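The wrist view shows the two fingers resting over the enclosure's top (row 250, cols 270–370), with the pilot-hole panel behind them at row 168. So the fingers slid over the top and the box is still upright. I back off and push lower.

>>> apply_moves(moves=[0,0,-0.03,0,0,0,0.5,0.035,0,0,0,0,0,0.5,0.035,0,0,0,0,0,0.5,0,0,0.03,0,0,0,0.5,0,0,0.035,0,0,0,0.5])

```text
time: 7.78
position: [0.6274, 0.1393, 0.098]
ee_rot: [[0.308, 0.951, 0.005], [0.951, -0.308, -0.001], [0.0, 0.005, -1.0]]
force: [0.1, -0.9, -0.8]
finger_gap: 0.0471
grasp_force: 0.0
```

>>> apply_moves(moves=[0,0,0,0,0,0,0.5,-0.008,0,0,0,0,0,0.5,-0.008,0,0,0,0,0,0.5,-0.008,0,0,0,0,0,0.5,0,0,0,0,0,0,0.5])

```text
time: 8.2
position: [0.6183, 0.1121, 0.0981]
ee_rot: [[0.314, 0.95, 0.001], [0.95, -0.314, -0.002], [-0.002, 0.002, -1.0]]
force: [1.4, 0.9, -0.9]
finger_gap: 0.047
grasp_force: 0.8
```

>>> apply_moves(moves=[-0.008,0,-0.001,0,0,0,0.5,-0.008,0,-0.002,0,0,0,0.5,-0.008,0,-0.002,0,0,0,0.5,-0.008,0,-0.002,0,0,0,0.5,0,0,0,0,0,0,0.5])

```text
time: 8.62
position: [0.6093, 0.0828, 0.1065]
ee_rot: [[0.313, 0.95, 0.005], [0.95, -0.313, -0.001], [0.0, 0.005, -1.0]]
force: [1.1, 3.5, 5.3]
finger_gap: 0.0471
grasp_force: 2.6
```

>>> apply_moves(moves=[-0.008,0,-0.003,0,0,0,0.5,-0.008,0,-0.003,0,0,0,0.5,-0.008,0,-0.003,0,0,0,0.5,-0.006,0,-0.003,0,0,0,0.5,0,0,0,0,0,0,0.5])

```text
time: 9.03
position: [0.5975, 0.0531, 0.1152]
ee_rot: [[0.313, 0.95, -0.003], [0.95, -0.313, -0.004], [-0.005, -0.001, -1.0]]
force: [-0.0, 0.7, 0.2]
finger_gap: 0.0471
grasp_force: 0.3
```

>>> apply_moves(moves=[-0.006,0,-0.002,0,0,0,0.5,-0.006,0,-0.002,0,0,0,0.5,-0.006,0,-0.002,0,0,0,0.5,-0.006,0,-0.002,0,0,0,0.5,0,0,0,0,0,0,0.5])

```text
time: 9.45
position: [0.5895, 0.0306, 0.122]
ee_rot: [[0.313, 0.95, -0.005], [0.95, -0.313, -0.004], [-0.005, -0.004, -1.0]]
force: [0.1, -0.2, 0.4]
finger_gap: 0.0468
grasp_force: 0.0
```

```bash
python3 - <<'E'
from h import *
s=ctrl.read_camera("scene");st=ctrl.state();print(st["position"],st["force"])
cv2.imwrite("pics/s3c.png",cv2.resize(cv2.cvtColor(s["frame"][130:330,180:460],cv2.COLOR_RGB2BGR),None,fx=2.5,fy=2.5))
E
```

```text
[0.58969148 0.03122103 0.12192209] [-0.23409752  0.68531131 -0.0014853 ]
```

View pics/s3c.png

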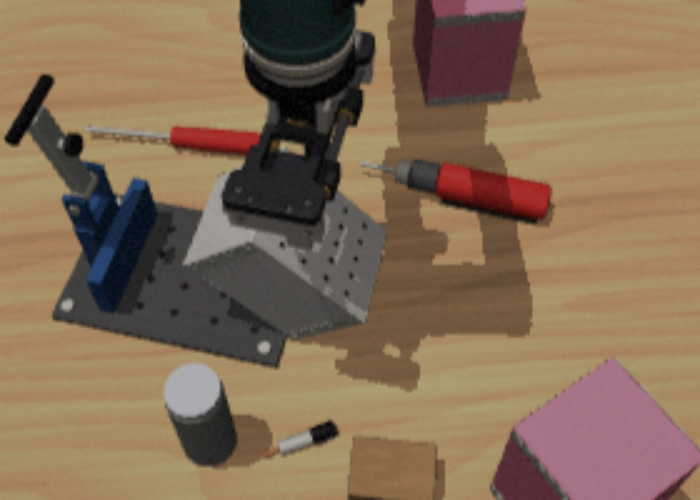

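The enclosure is tilted roughly 40–45° over the bed edge with the panel's holes facing up. I nudge it a little more and let it fall.

>>> apply_moves(moves=[-0.008,0,-0.003,0,0,0,0.5,-0.008,0,-0.003,0,0,0,0.5,0,0,0,0,0,0,0.5,0,0,0,0,0,0,0.5,0,0,0,0,0,0,0.5])

```text
time: 9.92
position: [0.5851, 0.0167, 0.1283]
ee_rot: [[0.312, 0.95, -0.004], [0.95, -0.312, -0.003], [-0.004, -0.003, -1.0]]
force: [-0.4, 0.2, -0.4]
finger_gap: 0.047
grasp_force: 0.0
```

>>> apply_moves(moves=[0,0,-0.04,0,0,0,0.5,0.03,0,-0.02,0,0,0,0.5,0.04,0,0,0,0,0,0.5,0.04,0,0,0,0,0,0.5,0,0,0,0,0,0,0.5])

```text
time: 10.33
position: [0.6205, 0.1283, 0.1872]
ee_rot: [[0.305, 0.952, -0.003], [0.952, -0.305, 0.001], [-0.0, -0.004, -1.0]]
force: [-1.0, 0.1, -0.5]
finger_gap: 0.0468
grasp_force: 0.0
```

```bash
cat >> h.py <<'E'
O=np.array([.582,.0125]);X=np.array([-.303,-.953]);Y=np.array([.953,-.303])
def fix(P): P=np.array(P);return np.round([(P[:2]-O)@X,(P[:2]-O)@Y,P[2]],4)
E
python3 - <<'E'
from h import *
st=ctrl.state();print(fix(st["position"]),st["force"])
s=ctrl.read_camera("scene");t=ctrl.read_camera("top")
for p in(s,t):
  for n in["enclosure","enclosure_top"]: print(n,[(np.round(x["position"]),round(x["p"],2),fix(atz(p,x["position"],.055))) for x in ctrl.mark_of(n,p)])
a=cv2.resize(s["frame"][130:330,180:400],None,fx=1.8,fy=1.8);b=cv2.resize(t["frame"][110:260,240:460],None,fx=1.8,fy=1.8)
cv2.imwrite("pics/c4.png",cv2.cvtColor(np.vstack([a[:330],b]),cv2.COLOR_RGB2BGR))
E
```

```text
[-0.1221  0.0016  0.1872] [-0.97719192  0.12350892 -0.50827123]
enclosure [(array([236., 309.]), 0.95, array([-0.0264, -0.0117,  0.055 ])), (array([332., 408.]), 0.7, array([-0.2691,  0.157 ,  0.055 ]))]
enclosure_top [(array([305., 422.]), 0.68, array([-0.2932,  0.0954,  0.055 ]))]
enclosure [(array([295., 248.]), 0.98, array([-0.1089, -0.3229,  0.055 ])), (array([181., 324.]), 0.86, array([-0.0247, -0.0101,  0.055 ]))]
enclosure_top [(array([ 82., 238.]), 0.96, array([-0.2977,  0.1528,  0.055 ])), (array([307., 244.]), 0.82, array([-0.1095, -0.3531,  0.055 ]))]
```

View pics/c4.png

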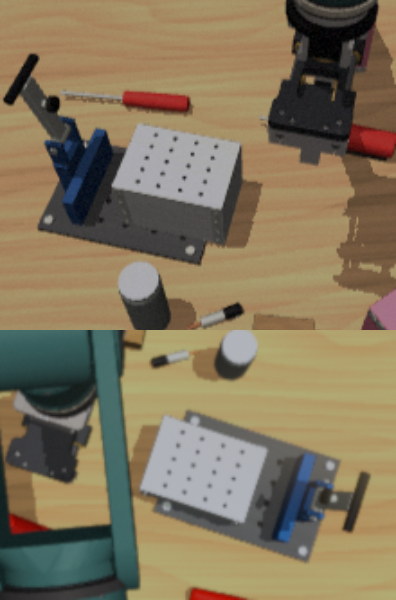

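The enclosure lies flat with the panel up on the bed. Its foot overhangs the loading edge by about 25 mm, and the fence is clear. I measure its pose, then push.

```bash
cat >> h.py <<'E'
def panel():
    t=ctrl.read_camera("top");g=cv2.medianBlur(cv2.cvtColor(t["frame"],cv2.COLOR_RGB2GRAY),7)
    for m in ctrl.masks_of("enclosure",t):
        r,c=m["position"]
        if not(150<r<215 and 300<c<400): continue
        M=(m["mask"]&(g>np.median(g[m["mask"]])-25)).astype(np.uint8);r,c=np.where(M)
        P=np.array([fix(atz(t,q,.103))[:2] for q in zip(r,c)],np.float32);R=cv2.minAreaRect(P);print(m["p"],R,cv2.boxPoints(R).round(3).tolist())
E
python3 - <<'E'
from h import *
panel()
E
```

```text
0.81 ((0.04263285547494888, -0.005515571683645248), (0.09899725764989853, 0.1388382762670517), 89.88677215576172) [[-0.027000000700354576, -0.054999999701976776], [0.1120000034570694, -0.054999999701976776], [0.1120000034570694, 0.04399999976158142], [-0.027000000700354576, 0.04399999976158142]]
```

>>> apply_moves(moves=[0,0,0.035,0,0,0,0.5,0,0,0.04,0,0,0,0.5,0,0,0.04,0,0,0,0.5,0,0,0.035,0,0,0,0.5,0,0,0,0,0,0,0.5])

```text
time: 11.15
position: [0.6121, 0.1193, 0.0282]
ee_rot: [[0.313, 0.95, -0.021], [0.95, -0.313, -0.005], [-0.011, -0.019, -1.0]]
force: [-1.2, 0.1, -2.0]
finger_gap: 0.0469
grasp_force: 0.0
```

>>> apply_moves(moves=[-0.02,0,-0.006,-0.019,0.011,-0.01,0.5,-0.02,0,0,0,0,0,0.5,-0.02,0,0,0,0,0,0.5,-0.01,0,0,0,0,0,0.5,-0.01,0,0,0,0,0,0.5])

```text
time: 11.57
position: [0.5962, 0.0447, 0.0461]
ee_rot: [[0.303, 0.953, 0.022], [0.953, -0.304, 0.004], [0.011, 0.02, -1.0]]
force: [1.5, 8.0, 4.4]
finger_gap: 0.0472
grasp_force: 3.7
```

>>> apply_moves(moves=[-0.008,0,0,0,0,0,0.5,-0.008,0,0,0,0,0,0.5,-0.008,0,0,0,0,0,0.5,-0.006,0,0,0,0,0,0.5,0,0,0,0,0,0,0.5])

```text
time: 11.98
position: [0.5875, 0.0169, 0.0457]
ee_rot: [[0.302, 0.953, 0.022], [0.953, -0.302, 0.003], [0.01, 0.02, -1.0]]
force: [1.6, 2.8, 2.4]
finger_gap: 0.0467
grasp_force: 1.7
```

>>> apply_moves(moves=[-0.006,0,0,0.02,-0.01,0,0.5,-0.006,0,0,0,0,0,0.5,-0.004,0,0,0,0,0,0.5,-0.003,0,0,0,0,0,0.5,0,0,0,0,0,0,0.5])

```text
time: 12.4
position: [0.581, -0.0009, 0.0444]
ee_rot: [[0.302, 0.953, -0.002], [0.953, -0.302, -0.0], [-0.001, -0.002, -1.0]]
force: [1.5, 3.5, 3.4]
finger_gap: 0.0468
grasp_force: 2.2
```

>>> apply_moves(moves=[-0.002,0,0,0,0,0,0.5,-0.002,0,0,0,0,0,0.5,-0.001,0,0,0,0,0,0.5,0,0,0,0,0,0,0.5,0,0,0,0,0,0,0.5])

```text
time: 12.82
position: [0.5809, -0.0019, 0.0444]
ee_rot: [[0.301, 0.954, 0.001], [0.954, -0.301, 0.006], [0.006, -0.001, -1.0]]
force: [5.5, 12.5, 1.7]
finger_gap: 0.0468
grasp_force: 6.5
```

>>> apply_moves(moves=[-0.002,0,0,0,0,0,0.5,-0.001,0,0,0,0,0,0.5,0,0,0,0,0,0,0.5,0,0,0,0,0,0,0.5,0.01,0,0,0,0,0,0.5])

```text
time: 13.23
position: [0.5811, 0.0013, 0.0438]
ee_rot: [[0.301, 0.954, -0.003], [0.954, -0.301, -0.001], [-0.002, -0.003, -1.0]]
force: [-0.1, -1.4, 1.1]
finger_gap: 0.0468
grasp_force: 0.0
```

>>> apply_moves(moves=[0.03,0,0,0,0,0,0.5,0.03,0,-0.02,0,0,0,0.5,0.02,0,-0.03,0,0,0,0.5,0,0,-0.04,0,0,0,0.5,0,0,-0.04,0,0,0,0.5])

```text
time: 13.65
position: [0.6037, 0.077, 0.1719]
ee_rot: [[0.301, 0.954, -0.011], [0.954, -0.301, -0.005], [-0.008, -0.009, -1.0]]
force: [0.6, -0.1, 0.2]
finger_gap: 0.0467
grasp_force: 0.0
```

```bash
python3 - <<'E'
from h import *
st=ctrl.state();print(st["position"],fix(st["position"]))
panel()
s=ctrl.read_camera("scene");t=ctrl.read_camera("top")
for n in["clamp_handle","clamp_pivot","fence_face"]:
  a=ctrl.mark_of(n,s);b=ctrl.mark_of(n,t)
  if a and b:print(n,a[0]["p"],b[0]["p"],fix(tri([(s,a[0]["position"]),(t,b[0]["position"])])))
E
```

```text
[0.60374838 0.07698097 0.17191299] [-0.068   0.0012  0.1719]
0.64 ((0.09397037327289581, -0.005634993314743042), (0.09743193536996841, 0.13719116151332855), 89.85621643066406) [[0.02500000037252903, -0.05400000140070915], [0.16200000047683716, -0.054999999701976776], [0.16300000250339508, 0.0430000014603138], [0.02500000037252903, 0.0430000014603138]]
clamp_handle 0.6 0.76 [ 0.2112 -0.0051  0.2178]
clamp_pivot 0.84 0.62 [ 0.1888 -0.003   0.121 ]
fence_face 0.97 0.83 [ 0.1596 -0.0011  0.0358]
```

>>> apply_moves(moves=[0,0,-0.04,0,0,0,0.6,0,0,-0.04,0,0,0,0.6,0,0,-0.04,0,0,0,0.6,0,0,-0.04,0,0,0,0.6,0,0,0,0,0,0,0.6])

```text
time: 14.57
position: [0.6079, 0.0767, 0.3426]
ee_rot: [[0.303, 0.953, 0.011], [0.953, -0.303, -0.001], [0.002, 0.011, -1.0]]
force: [0.4, 0.8, 0.1]
finger_gap: 0.0376
grasp_force: 0.0
```

>>> apply_moves(moves=[-0.036,0,0,0,0,0,0.6,-0.036,0,0,0,0,0,0.6,-0.036,0,0,0,0,0,0.6,-0.036,0,0,0,0,0,0.6,-0.036,0,0,0,0,0,0.6])

```text
time: 14.98
position: [0.5507, -0.0962, 0.3323]
ee_rot: [[0.302, 0.953, -0.006], [0.953, -0.302, -0.002], [-0.003, -0.006, -1.0]]
force: [0.6, 0.1, 0.3]
finger_gap: 0.0375
grasp_force: 0.0
```

>>> apply_moves(moves=[-0.036,0,0,0,0,0,0.6,-0.036,0,0,0,0,0,0.6,-0.036,0,0,0,0,0,0.6,-0.035,0,0,0,0,0,0.6,0,0,0,0,0,0,0.6])

```text
time: 15.4
position: [0.506, -0.2367, 0.332]
ee_rot: [[0.31, 0.951, -0.008], [0.951, -0.31, -0.003], [-0.006, -0.007, -1.0]]
force: [-0.1, -0.1, -0.9]
finger_gap: 0.0376
grasp_force: 0.0
```

>>> apply_moves(moves=[0,-0.005,0.035,0,0,0,0.6,0,0,0.035,0,0,0,0.6,0,0,0.035,0,0,0,0.6,0,0,0.035,0,0,0,0.6,0,0,0,0,0,0,0.6])

```text
time: 15.82
position: [0.4972, -0.2261, 0.1823]
ee_rot: [[0.302, 0.953, -0.023], [0.953, -0.302, 0.009], [0.002, -0.025, -1.0]]
force: [-0.8, 0.5, -2.0]
finger_gap: 0.0378
grasp_force: 0.0
```

>>> apply_moves(moves=[0.01,0,0,0,0,0,0.6,0.01,0,0,0,0,0,0.6,0.01,0,0,0,0,0,0.6,0.01,0,0,0,0,0,0.6,0,0,0,0,0,0,0.6])

```text
time: 16.23
position: [0.5175, -0.1904, 0.1976]
ee_rot: [[0.3, 0.954, 0.002], [0.954, -0.3, -0.004], [-0.004, 0.003, -1.0]]
force: [0.2, -0.0, 0.5]
finger_gap: 0.0376
grasp_force: 0.0
```

```bash
python3 - <<'E'
from h import *
st=ctrl.state();print(fix(st["position"]),st["force"])
s=ctrl.read_camera("scene");t=ctrl.read_camera("top")
a=ctrl.mark_of("clamp_handle",s);b=ctrl.mark_of("clamp_handle",t)
print([(x["position"],x["p"]) for x in a],[(x["position"],x["p"]) for x in b])
if a and b: print(fix(tri([(s,a[0]["position"]),(t,b[0]["position"])])))
for x in a: 
  for z in (.228,.21,.18):print(fix(atz(s,x["position"],z)))
E
```

```text
[0.213  0.     0.1976] [ 0.21338819 -0.03721214  0.47501576]
[([172.5, 198.6], 0.71), ([234.2, 288.8], 0.69)] [([204.2, 430.2], 0.75)]
[ 0.196  -0.003   0.2318]
[ 0.1983 -0.006   0.228 ]
[ 0.2098 -0.0195  0.21  ]
[ 0.2288 -0.0421  0.18  ]
[-0.0204  0.0935  0.228 ]
[-0.0162  0.0832  0.21  ]
[-0.009   0.0661  0.18  ]
```

>>> apply_moves(moves=[0.012,0,0.001,0,0,0,0.6,0.012,0,0.001,0,0,0,0.6,0.012,0,0.002,0,0,0,0.6,0.012,0,0.003,0,0,0,0.6,0.012,0,0.004,0,0,0,0.6])

```text
time: 16.85
position: [0.5335, -0.1336, 0.1819]
ee_rot: [[0.302, 0.953, -0.005], [0.953, -0.302, -0.003], [-0.004, -0.004, -1.0]]
force: [0.1, -4.7, -2.8]
finger_gap: 0.038
grasp_force: 2.0
```

>>> apply_moves(moves=[0.009,0,0.006,0,0,0,0.6,0.009,0,0.008,0,0,0,0.6,0.009,0,0.008,0,0,0,0.6,0.009,0,0.008,0,0,0,0.6,0,0,0,0,0,0,0.6])

```text
time: 17.27
position: [0.5429, -0.0985, 0.1492]
ee_rot: [[0.301, 0.954, -0.009], [0.954, -0.301, -0.0], [-0.003, -0.009, -1.0]]
force: [-0.1, -0.8, -1.0]
finger_gap: 0.0376
grasp_force: 0.5
```

```bash
python3 - <<'E'
from h import *
st=ctrl.state();print(fix(st["position"]),st["force"])
s=ctrl.read_camera("scene");t=ctrl.read_camera("top")
a=ctrl.mark_of("clamp_handle",s);b=ctrl.mark_of("clamp_handle",t)
print([(x["position"],x["p"]) for x in a],[(x["position"],x["p"]) for x in b])
if a and b: print(fix(tri([(s,a[0]["position"]),(t,b[0]["position"])])))
save(s,"s5.png");cv2.imwrite("pics/s5c.png",cv2.resize(cv2.cvtColor(s["frame"][130:330,160:400],cv2.COLOR_RGB2BGR),None,fx=2.5,fy=2.5))
E
```

```text
[ 0.1177 -0.0036  0.1492] [-0.08986128 -0.81075072 -0.99906103]
[([194.5, 245.3], 0.98)] []
```

View pics/s5c.png

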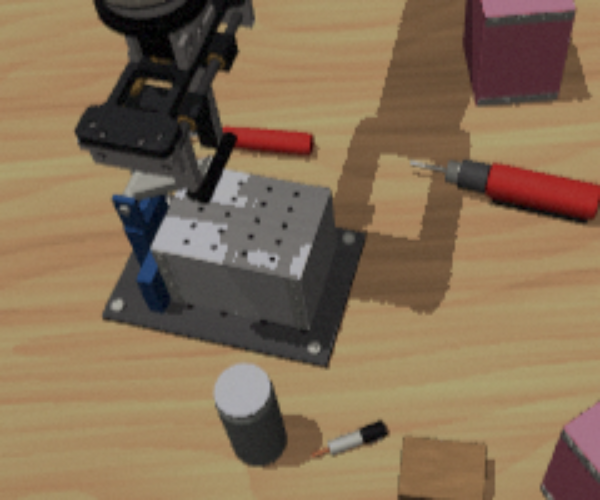

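The crossbar is in front of the fingers at about (175, 215) in the crop, the clamp roughly 1 rad down. The enclosure is still against the fence. Now I go over the bar and press down.

>>> apply_moves(moves=[-0.008,0,0,0,0,0,0.6,0,0,-0.035,0,0,0,0.6,0,0,-0.035,0,0,0,0.6,0.02,0,-0.01,0,0,0,0.6,0.015,0,0,0,0,0,0.6])

```text
time: 17.88
position: [0.5545, -0.0752, 0.2383]
ee_rot: [[0.304, 0.953, 0.005], [0.953, -0.304, -0.003], [-0.001, 0.006, -1.0]]
force: [0.7, -0.5, -0.2]
finger_gap: 0.0377
grasp_force: 0.0
```

>>> apply_moves(moves=[0,0,0,0,0,0,0.6,0,0,0.015,0,0,0,0.6,0,0,0.015,0,0,0,0.6,0,0,0.01,0,0,0,0.6,0,0,0,0,0,0,0.6])

```text
time: 18.3
position: [0.5502, -0.0749, 0.1889]
ee_rot: [[0.303, 0.953, -0.011], [0.953, -0.303, -0.001], [-0.004, -0.01, -1.0]]
force: [-0.5, -0.2, -0.2]
finger_gap: 0.0374
grasp_force: 0.0
```

>>> apply_moves(moves=[0,0,0.01,0,0,0,0.6,0.001,0,0.01,0,0,0,0.6,0.001,0,0.01,0,0,0,0.6,0.001,0,0.008,0,0,0,0.6,0,0,0,0,0,0,0.6])

```text
time: 18.72
position: [0.554, -0.0689, 0.1535]
ee_rot: [[0.3, 0.954, -0.002], [0.954, -0.3, 0.003], [0.002, -0.003, -1.0]]
force: [1.5, 4.1, 3.1]
finger_gap: 0.0377
grasp_force: 2.0
```

>>> apply_moves(moves=[0,0,0.005,0,0,0,0.6,0,0,0.005,0,0,0,0.6,0,0,0.005,0,0,0,0.6,0,0,0.003,0,0,0,0.6,0,0,0,0,0,0,0.6])

```text
time: 19.13
position: [0.556, -0.0632, 0.1385]
ee_rot: [[0.297, 0.955, 0.004], [0.955, -0.297, 0.013], [0.013, -0.0, -1.0]]
force: [4.8, 17.4, 7.8]
finger_gap: 0.0373
grasp_force: 7.0
```

>>> apply_moves(moves=[0.008,0,0,0,0,0,0.6,0,0,-0.03,0,0,0,0.6,0,0,-0.03,0,0,0,0.6,0,0,0,0,0,0,0.6,0,0,0,0,0,0,0.6])

```text
time: 19.55
position: [0.5567, -0.0643, 0.1983]
ee_rot: [[0.302, 0.953, -0.001], [0.953, -0.302, -0.003], [-0.003, 0.0, -1.0]]
force: [0.7, 0.0, -0.0]
finger_gap: 0.0378
grasp_force: 0.0
```

```bash
python3 - <<'E'
from h import *
st=ctrl.state();print(fix(st["position"]),st["force"],np.round(st["ee_rot"],3))
s=ctrl.read_camera("scene")
for n in["clamp_handle","enclosure_top"]:
  for x in ctrl.mark_of(n,s): print(n,np.round(x["position"]),x["p"])
O2=np.array([O[0],O[1],0])
for a in np.arange(.9,1.65,.1):
  q=.191-.105*np.sin(a);P=np.array([*(O+q*X-.003*Y),.125+.105*np.cos(a)]);c=np.array(s["R"])@P+np.array(s["t"]);print(round(a,2),s["fy"]*c[1]/c[2]+s["cy"],s["fx"]*c[0]/c[2]+s["cx"])
cv2.imwrite("pics/s6c.png",cv2.resize(cv2.cvtColor(s["frame"][130:330,160:400],cv2.COLOR_RGB2BGR),None,fx=2.5,fy=2.5))
E
```

```text
[ 0.0808 -0.0009  0.1983] [ 0.6992598   0.01083065 -0.00573102] [[ 0.302  0.953 -0.001]
 [ 0.953 -0.302 -0.003]
 [-0.003  0.    -1.   ]]
clamp_handle [202. 252.] 0.96
enclosure_top [308. 423.] 0.89
enclosure_top [123. 365.] 0.75
0.9 192.80493416861768 242.91373127467875
1.0 195.83072597988442 246.37631599376024
1.1 198.89610149531637 249.43092954458166
1.2 201.9631862827631 252.0512405396336
1.3 204.9959444452731 254.21834539072125
1.4 207.96069888152203 255.9204909196623
1.5 210.82652170028763 257.1526319799079
1.6 213.56549822742411 257.91586613004347
```

>>> apply_moves(moves=[-0.014,0,0,0,0,0,0.6,0,0,0.012,0,0,0,0.6,0,0,0.012,0,0,0,0.6,0,0,0.01,0,0,0,0.6,0,0,0,0,0,0,0.6])

```text
time: 20.12
position: [0.5489, -0.0764, 0.1575]
ee_rot: [[0.302, 0.953, -0.013], [0.953, -0.302, 0.0], [-0.003, -0.012, -1.0]]
force: [1.0, 0.7, -1.3]
finger_gap: 0.0372
grasp_force: 0.0
```

>>> apply_moves(moves=[0,0,0.008,0,0,0,0.6,0,0,0.006,0,0,0,0.6,0,0,0.004,0,0,0,0.6,0,0,0,0,0,0,0.6,0,0,0,0,0,0,0.6])

```text
time: 20.53
position: [0.5511, -0.0773, 0.1443]
ee_rot: [[0.302, 0.953, -0.005], [0.953, -0.302, -0.002], [-0.003, -0.004, -1.0]]
force: [-0.2, -0.4, -0.3]
finger_gap: 0.0375
grasp_force: 0.0
```

```bash
python3 - <<'E'
from h import *
st=ctrl.state();print(fix(st["position"]),st["force"])
s=ctrl.read_camera("scene")
for x in ctrl.mark_of("clamp_handle",s): print(x["position"],x["p"])
E
```

```text
[ 0.0949 -0.0023  0.1443] [-0.17335962 -0.37403384 -0.29621696]
[203.1, 251.3] 0.56
```

>>> apply_moves(moves=[0,0,0.005,0,0,0,0.6,0,0,0.005,0,0,0,0.6,0,0,0.004,0,0,0,0.6,0,0,0,0,0,0,0.6,0,0,0,0,0,0,0.6])

```text
time: 21.05
position: [0.5506, -0.0776, 0.1299]
ee_rot: [[0.302, 0.953, -0.006], [0.953, -0.302, -0.002], [-0.004, -0.005, -1.0]]
force: [0.6, -1.1, -0.6]
finger_gap: 0.0374
grasp_force: 0.0
```

```bash
python3 - <<'E'
from h import *
st=ctrl.state();print(fix(st["position"]),st["force"])
s=ctrl.read_camera("scene");w=ctrl.read_camera("wrist")
for x in ctrl.mark_of("clamp_handle",s): print(x["position"],x["p"])
a=cv2.resize(s["frame"][150:290,200:360],None,fx=2.8,fy=2.8)
b=cv2.resize(w["frame"][100:400,130:510],(int(380*392/300),392))
cv2.imwrite("pics/c7.png",cv2.cvtColor(np.hstack([a[:,:300],b]),cv2.COLOR_RGB2BGR));print(a.shape,b.shape)
E
```

```text
[ 0.0954 -0.0027  0.1299] [ 0.5984087  -1.05832119 -0.62181282]
[206.9, 252.2] 0.62
(392, 448, 3) (392, 496, 3)
```

View pics/c7.png

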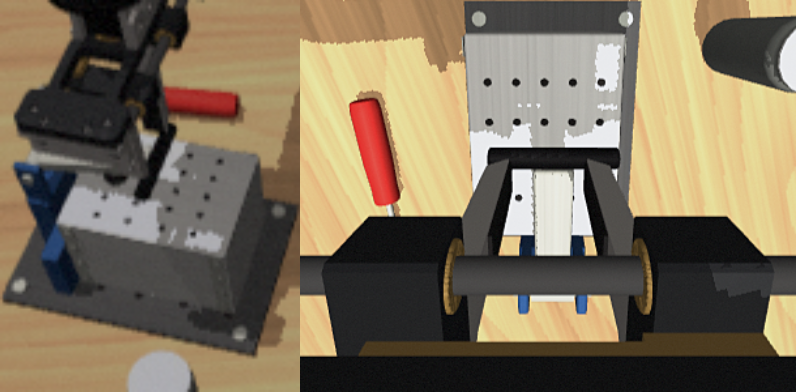

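The wrist view shows the fingers straddling the arm just behind the crossbar (bar at row 158 in the crop) instead of on top of it. With closed fingers I can press down on the arm itself, next to the bar.

>>> apply_moves(moves=[-0.004,0,0,0,0,0,0.6,0,0,-0.035,0,0,0,0.6,0,0,-0.035,0,0,0,0.6,0,0,0,0,0,0,1,0,0,0,0,0,0,1])

```text
time: 21.62
position: [0.5516, -0.0819, 0.2037]
ee_rot: [[0.302, 0.953, 0.001], [0.953, -0.302, -0.004], [-0.003, 0.002, -1.0]]
force: [0.7, 0.4, -1.1]
finger_gap: 0.0277
grasp_force: 0.0
```

>>> apply_moves(moves=[0.004,0,0,0,0,0,1,0,0,0.01,0,0,0,1,0,0,0.01,0,0,0,1,0,0,0,0,0,0,1,0,0,0,0,0,0,1])

```text
time: 22.03
position: [0.5498, -0.0769, 0.1775]
ee_rot: [[0.302, 0.953, -0.01], [0.953, -0.302, -0.001], [-0.004, -0.009, -1.0]]
force: [-0.3, 0.3, 0.1]
finger_gap: 0.0001
grasp_force: 0.0
```

```bash
python3 - <<'E'
from h import *
st=ctrl.state();print(fix(st["position"]),st["force"],st["finger_gap"])
s=ctrl.read_camera("scene")
for x in ctrl.mark_of("clamp_handle",s): print(x["position"],x["p"])
E
```

```text
[ 0.095  -0.0036  0.1775] [-0.25588992  0.33025072  0.14312441] 0.00013798139416058017
[206.4, 253.1] 0.62
```

>>> apply_moves(moves=[0,0,0.01,0,0,0,1,0,0,0.01,0,0,0,1,0,0,0.008,0,0,0,1,0,0,0.005,0,0,0,1,0,0,0,0,0,0,1])

```text
time: 22.55
position: [0.5499, -0.0771, 0.1451]
ee_rot: [[0.302, 0.953, -0.008], [0.953, -0.302, -0.001], [-0.003, -0.008, -1.0]]
force: [-0.4, 0.4, -0.3]
finger_gap: 0.0008
grasp_force: 0.0
```

>>> apply_moves(moves=[0,0,0.004,0,0,0,1,0,0,0.004,0,0,0,1,0,0,0.003,0,0,0,1,0,0,0.002,0,0,0,1,0,0,0,0,0,0,1])

```text
time: 22.97
position: [0.5508, -0.0773, 0.1339]
ee_rot: [[0.302, 0.953, -0.005], [0.953, -0.302, -0.002], [-0.003, -0.005, -1.0]]
force: [-0.3, 0.5, -0.4]
finger_gap: 0.0007
grasp_force: 0.0
```

```bash
python3 - <<'E'
from h import *
st=ctrl.state();print(fix(st["position"]),st["force"],st["finger_gap"])
s=ctrl.read_camera("scene");
for x in ctrl.mark_of("clamp_handle",s): print(x["position"],x["p"])
E
```

```text
[ 0.0951 -0.0025  0.1339] [-0.32479597  0.47025859 -0.44930406] 0.0006810274951695676
[207.8, 253.6] 0.86
```

>>> apply_moves(moves=[0,0,0.003,0,0,0,1,0,0,0.003,0,0,0,1])

```text
time: 23.23
position: [0.5514, -0.0774, 0.1288]
ee_rot: [[0.302, 0.953, -0.003], [0.953, -0.302, -0.002], [-0.003, -0.003, -1.0]]
force: [1.4, 1.3, 1.7]
finger_gap: 0.0002
grasp_force: 1.1
```

>>> apply_moves(moves=[0,0,0.003,0,0,0,1,0,0,0.003,0,0,0,1])

```text
time: 23.4
position: [0.5515, -0.077, 0.1228]
ee_rot: [[0.302, 0.953, -0.003], [0.953, -0.302, -0.001], [-0.002, -0.003, -1.0]]
force: [0.3, 1.4, 2.3]
finger_gap: 0.0007
grasp_force: 1.0
```

```bash
python3 - <<'E'
from h import *
st=ctrl.state();print(fix(st["position"]),st["force"],st["finger_gap"])
s=ctrl.read_camera("scene");
for n in["clamp_handle","clamp_pivot"]:
  for x in ctrl.mark_of(n,s): print(x["position"],x["p"])
E
```

```text
[ 0.0945 -0.002   0.1228] [0.33724334 1.35486134 2.30766028] 0.00073175950561654
[209.5, 257.4] 0.65
[205.7, 213.3] 0.63
[248.2, 298.7] 0.32
```

>>> apply_moves(moves=[0,0,0.002,0,0,0,1,0,0,0.002,0,0,0,1])

```text
time: 23.72
position: [0.551, -0.0772, 0.1185]
ee_rot: [[0.302, 0.953, -0.005], [0.953, -0.302, -0.001], [-0.003, -0.004, -1.0]]
force: [-0.3, 0.8, 2.9]
finger_gap: 0.0007
grasp_force: 0.9
```

>>> apply_moves(moves=[0,0,0.002,0,0,0,1,0,0,0.001,0,0,0,1])

```text
time: 23.88
position: [0.5509, -0.0773, 0.1152]
ee_rot: [[0.302, 0.953, -0.005], [0.953, -0.302, -0.002], [-0.003, -0.004, -1.0]]
force: [-0.2, 1.2, 0.7]
finger_gap: 0.0006
grasp_force: 0.9
```

>>> apply_moves(moves=[0,0,0.002,0,0,0,1,0,0,0.002,0,0,0,1])

```text
time: 24.05
position: [0.551, -0.0774, 0.1114]
ee_rot: [[0.302, 0.953, -0.004], [0.953, -0.302, -0.002], [-0.003, -0.004, -1.0]]
force: [0.1, 0.3, 2.4]
finger_gap: 0.0003
grasp_force: 0.9
```

```bash
python3 - <<'E'
from h import *
st=ctrl.state();print(fix(st["position"]),st["force"],st["finger_gap"])
s=ctrl.read_camera("scene");
for n in["clamp_handle"]:
  for x in ctrl.mark_of(n,s): print(x["position"],x["p"])
cv2.imwrite("pics/c8.png",cv2.resize(cv2.cvtColor(s["frame"][150:290,180:340],cv2.COLOR_RGB2BGR),None,fx=4,fy=4,interpolation=cv2.INTER_CUBIC))
E
```

```text
[ 0.0951 -0.0023  0.1114] [0.09525256 0.2689985  2.38489474] 0.00026408271831958384
[210.0, 257.6] 0.61
```

View pics/c8.png

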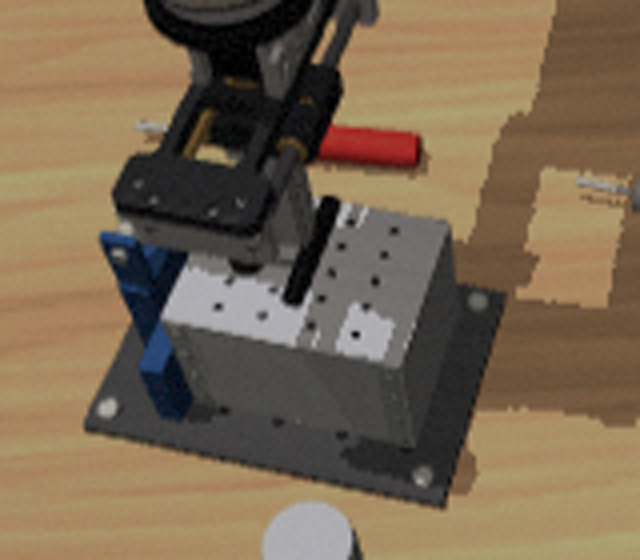

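The crossbar is now nearly level at about (248, 318) in the crop, with the pad just above the panel. I keep pressing until the force rises.

>>> apply_moves(moves=[0,0,0.001,0,0,0,1,0,0,0.001,0,0,0,1])

```text
time: 24.32
position: [0.5509, -0.0775, 0.1094]
ee_rot: [[0.302, 0.953, -0.005], [0.953, -0.302, -0.002], [-0.003, -0.004, -1.0]]
force: [-0.3, 0.1, 1.4]
finger_gap: 0.0006
grasp_force: 0.9
```

>>> apply_moves(moves=[0,0,0.001,0,0,0,1,0,0,0.001,0,0,0,1])

```text
time: 24.48
position: [0.5509, -0.0773, 0.1074]
ee_rot: [[0.302, 0.953, -0.005], [0.953, -0.302, -0.002], [-0.003, -0.004, -1.0]]
force: [1.2, 0.6, 2.5]
finger_gap: 0.0003
grasp_force: 0.9
```

>>> apply_moves(moves=[0,0,0.001,0,0,0,1,0,0,0.001,0,0,0,1])

```text
time: 24.65
position: [0.551, -0.0772, 0.1054]
ee_rot: [[0.302, 0.953, -0.005], [0.953, -0.302, -0.001], [-0.003, -0.004, -1.0]]
force: [-0.4, 1.2, 2.2]
finger_gap: 0.0003
grasp_force: 1.4
```

>>> apply_moves(moves=[0,0,0.001,0,0,0,1,0,0,0.001,0,0,0,1])

```text
time: 24.82
position: [0.551, -0.0772, 0.1052]
ee_rot: [[0.302, 0.953, -0.004], [0.953, -0.302, -0.002], [-0.003, -0.003, -1.0]]
force: [-2.6, 2.7, 11.4]
finger_gap: 0.0005
grasp_force: 5.9
```

```bash
python3 - <<'E'
from h import *
st=ctrl.state();print(fix(st["position"]),st["force"],st["finger_gap"])
s=ctrl.read_camera("scene");
for n in["clamp_handle"]:
  for x in ctrl.mark_of(n,s): print(x["position"],x["p"])
E
```

```text
[ 0.0949 -0.0023  0.1052] [-2.63197446  2.70604707 11.38876026] 0.0004600156297876289
[214.6, 255.9] 0.47
```

>>> apply_moves(moves=[0,0,-0.01,0,0,0,1,0,0,-0.03,0,0,0,1,0,0,-0.04,0,0,0,1,-0.01,0,-0.04,0,0,0,1,-0.03,0,-0.02,0,0,0,1])

```text
time: 25.33
position: [0.5413, -0.1138, 0.249]
ee_rot: [[0.298, 0.955, 0.002], [0.955, -0.298, -0.003], [-0.002, 0.003, -1.0]]
force: [-0.1, -0.7, 0.4]
finger_gap: 0.0001
grasp_force: 0.0
```

>>> apply_moves(moves=[-0.04,0,0,0,0,0,1,-0.04,0,0,0,0,0,1,-0.04,0,0,0,0,0,1,-0.04,0,0,0,0,0,1,0,0,0,0,0,0,1])

```text
time: 25.75
position: [0.4881, -0.2746, 0.2432]
ee_rot: [[0.311, 0.95, -0.008], [0.95, -0.311, -0.005], [-0.007, -0.006, -1.0]]
force: [0.5, 0.7, -0.5]
finger_gap: 0.0006
grasp_force: 0.0
```

```bash
python3 - <<'E'
from h import *
st=ctrl.state();print(fix(st["position"]),st["force"])
panel()
s=ctrl.read_camera("scene");t=ctrl.read_camera("top")
a=ctrl.mark_of("clamp_handle",s);b=ctrl.mark_of("clamp_handle",t)
print([(x["position"],x["p"]) for x in a],[(x["position"],x["p"]) for x in b])
if a and b: print(fix(tri([(s,a[0]["position"]),(t,b[0]["position"])])))
for n in["oil_can","rivet_carton","air_drill","spring_fastener","screwdriver"]: print(n,[np.round(x["position"]) for x in ctrl.mark_of(n,t)[:2]])
E
```

```text
[ 0.3021 -0.0025  0.2432] [ 0.54090883  0.65745299 -0.49799073]
0.85 ((0.0939340591430664, -0.005271937698125839), (0.13828667998313904, 0.09785857051610947), 0.42503273487091064) [[0.024000000208616257, 0.0430000014603138], [0.02500000037252903, -0.054999999701976776], [0.16300000250339508, -0.05400000140070915], [0.16300000250339508, 0.04399999976158142]]
[([213.6, 258.9], 0.83)] [([190.6, 372.0], 0.55)]
[ 0.0847 -0.0029  0.1223]
oil_can [array([128., 370.])]
rivet_carton [array([182., 333.]), array([108., 306.])]
air_drill [array([230., 275.])]
spring_fastener [array([124., 338.])]
screwdriver [array([265., 384.])]
```

```bash
python3 -c "
from workcell import ctrl
print(ctrl.sign_off())"
```

```text
the job is handed in; nothing more can be done
None
```

The job is handed in. By my last measurements the enclosure lies panel-up against the fence, about 5 mm off the bed's centre line, with the clamp level on it, the bystanders unmoved and the robot clear; sign-off returned no verdict.

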